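Open the sample intake box and load the tube

TASK

Slide the flush cover of the sample intake box all the way back towards the robot, until it meets its stop: it has no handle, so feel for its top with the fingertips, press firmly enough to grip but gently (a force above about 25 N would crack it), and drag it. Then take the capped tube out of its single stand, stand it fully down in the pocket that the cover has laid open, and let go. Leave the cover open and do not disturb the tube rack, the sanitiser bottle or the wipes jar.

Things in the scene. Friction and masses are not known exactly. Their poses are not given: they have to be found in the camera images.
- cover (a joint): How far the cover has slid open along the pocket frame's -x, in m: 0 shut, 0.100 fully open at its stop; starts at 0 to 0.012 and stays where left. It is a level, rigid white plate 116 x 122 (y) x 8 mm without handle; shut, its centre is 12 mm in -x from the pocket's. Its runners are adjustable: its top is 56 to 64 mm above the table. Sliding takes about 8 N; fingertip friction coefficient 0.55 to 0.9.
- pocket (a point): Centre of the mouth of the pocket in the grey intake box, under the shut cover, 48 mm above the table. Square, 31 mm wide, 36 mm deep, flat floor, sides along x and y of this frame; z up, -x (towards the robot) the way the cover slides. The box (280 x 160 mm) is fixed; its white side rails and rear wall, 65 mm high, leave 124 mm between the rails.
- tube_mid (a point): Centre (half-way up) of the sample tube to load: 86 mm tall in all, 40 g, body 26 mm in diameter, conical foot (14 mm flat, full width 12 mm up), orange cap 31 mm in diameter over the top 19 mm. The point is 43 mm above the foot and below the cap's top, on the axis; z up along the tube. It stands loose in the stand, foot 10 mm above the table.
- stand: White block 70 x 70 x 40 mm fixed to the table, with one 31 mm square pocket 30 mm deep at its centre that holds the tube. Origin: centre of its underside.
- rack: White rack 100 x 130 x 45 mm holding ten capped tubes, 98 mm tall in all; to be left alone. Origin: centre of its underside.
- sanitiser: Clear bottle with a blue cap, 60 mm in diameter, 150 mm tall; to be left alone. Origin: centre of its underside.
- wipes: White jar, 80 mm in diameter, 120 mm tall; to be left alone. Origin: centre of its underside.
Things that resemble listed ones, but are neither listed nor needed, are in the scene too. What is shaped like the part that bears tube_mid but black is not meant. Leave any red look-alike of the stand alone.

How it is judged:
By the outcome, as a careful person would: the job done as asked, in the order asked, and still so for the second after the job is handed in, with the robot touching nothing.
It also fails if it takes over 70 s, if anything falls off the work surface, if the arm or the gripper's body presses on something with over 40 N, if the wrist force passes 120 N, or if a joint passes its speed limit or range.

ROBOT

A 7-joint arm with a two-finger parallel gripper is mounted at the origin on the work surface. World frame = base frame: x ahead of the robot, y to its left, z up, the work surface at z = 0. Lengths are in mm, angles in degrees, forces in N, time in s.
With the tool pointing down it reaches from about 400 to 900 mm from the base axis. Payload 5.5 kg.
Tool frame: the origin (TCP) lies on the centre line of the jaws, within the pads' length; the fingertips stand 19 mm ahead of it and the grasp point (between the pads) is the TCP; x points along the fingers, y is the direction in which the jaws open and shut, and the axes are right-handed (so a half turn about x gives the same grasp; the last joint's range is limited). The gripper opens to 85 mm and grips with 20 to 120 N. Pads are 22 mm wide; open, the fingers measure 114 mm over their backs; the gripper's body (76 mm by 85 mm) begins 54 mm behind the grasp point. The pads swing forward as they close: fully open they stand 13 mm farther back than shut.
Start: joints at [80.856, 28.699, -24.465, 88.831, 12.651, 65.22, -12.049], TCP at [266.736, -592.749, 250.31] pointing down, gripper open.
Joint ranges: [-164.97, 164.97], [-17.58, 116.51], [-87.97, 89.64], [11.32, 138.91], [-80.73, 260.73], [10.89, 115.49], [-147.41, 147.41]. Speed limits (degrees/s): [147.25, 147.25, 180, 180, 180, 180, 180].

INTERFACE

Orientations are given as [roll, pitch, yaw] about the fixed x, y, z axes, in that order (R = Rz(yaw) Ry(pitch) Rx(roll)).
In Python, from cell import monitor, grab_frame, get_calibration, job, find_in gives the robot as it stands. The module is installed in compiled form; this text tells all that it offers.
- The arm moves only by the tool servo_tool, never from a script. Its argument "commands" is one flat list of numbers, 7 for each row, row after row: the shift along the tool's x, y, z in m, then the turn, a rotation vector about the tool's x, y, z in degrees, then the closure, from 0 (fully open) to 1 (shut). In form: [tx, ty, tz, ax, ay, az, hand, tx, ty, tz, ax, ay, az, hand, ...]. A call has 1 to 20 rows; each row shifts and turns the pose as measured when the row begins, along the tool's axes as they then stand; what a row does not reach is not made up. A row lasts 1/10 s, in which the tool goes at most 50 mm and 8.59 degrees, less where a joint would pass 70% of its speed; a pose out of reach is approached as far as the arm can. A call is refused whole if a number of a shift passes 0.05 or a number of a turn 8.59, either way. A call with a gripper value outside its range is refused whole. The fingers move at their own pace and stop on an object; the grip force is fixed at half the most. Time passes only in rows, so rows that do not move let the fingers close. It gives the time, the measured TCP pose, the force and the opening at its end, in the units of the state.
- monitor.sense(): the state, without advancing time (a new reading comes with each control period).
- grab_frame(name): name is "scene" or "top" or "wrist"; returns (picture, depth): 420x560x3 uint8, red, green, blue; 420x560 float32, mm along the optical axis (not along the pixel's ray), 0 where there is no reading.
- get_calibration(name): a dict with "fx", "fy", "cx", "cy" (pixels), "R" (3x3) and "t" (3): a world point X has camera coordinates R X + t; the wrist camera has in their place "mount" (4x4, takes a point from camera to tool coordinates, whose origin is the TCP and whose axes are the tool frame's). Camera axes: x right, y down, z forward; pixel columns grow to the right and rows downward; lengths in mm; the calibration is good to about 2 mm. A picture is of the moment at which its call begins: read the wrist's pose just before it. get_calibration takes no time and is no camera call.
- job.finish_job(): hands the job in, once; it reports no verdict.
Trained networks look in the newest picture that a camera, given by its name, has taken for a name from the list of things; names that differ only in an ending like _2 or _b are one class to them, and where a whole thing is asked for, a point or a joint stands for the part that bears it (a point fixed in the world has none). Each returns a list of dicts, best first, with "score" (0 to 1); they miss things now and then, are a little off and sometimes report something else, mostly with a low value. They report only what shows in the picture. A call takes as long as a camera call. They do not tell look-alikes from the thing itself.
- find_in(camera, query): "centre" ([x, y, z] in mm, in world coordinates, good to about 4 mm: the middle of the surface that is visible of it).
The state is a dict: "clock": time; "qpos": joint angles; "joint_vel": joint speeds; "effort": joint torques, N m; "tool_pos": TCP position; "eef_rot": TCP orientation; "wrist_force": force on the tool from outside, world axes, zero at the start; "moment": the same for the moment, N m; "opening": opening from 0.0 (shut) to 1.0 (fully open).
Only numpy, scipy, OpenCV 4.12 (cv2) and the standard library are available. Lean on these libraries where they do the work, as an engineer would, in place of code of your own. Each camera call takes 0.05 s, during which the arm holds its last target.

## Working session

There is one attempt and no reset: what is moved stays moved. The work goes in short steps, Python scripts to look and compute and a tool call to move; the robot and the scene stay as the last step left them, time stands still between calls to the robot, and variables do not carry over. Pictures are saved under pics/ and viewed, and the job is handed in when it is done.

Besides the shell and the picture viewer there is one more tool, called after "Request:" as name(argument=value, ...) on one line, values as JSON. servo_tool: Moves the arm, as the interface text tells. Its arguments: {"type":"object","properties":{"commands":{"type":"array"}},"required":["commands"]}

```bash
mkdir -p pics; cat > h.py <<'E'
import numpy as np,cv2
from cell import monitor,grab_frame,get_calibration,job,find_in
def save(n,p): cv2.imwrite('pics/'+n,cv2.cvtColor(p,cv2.COLOR_RGB2BGR))
def world(cam,d,pose=None):
    c=get_calibration(cam);h,w=d.shape
    u,v=np.meshgrid(np.arange(w),np.arange(h))
    P=np.stack([(u-c['cx'])/c['fx']*d,(v-c['cy'])/c['fy']*d,d],-1)
    if 'R' in c: return (P-np.array(c['t']))@np.array(c['R'])
    M=np.array(c['mount']);P=P@M[:3,:3].T+M[:3,3]
    from scipy.spatial.transform import Rotation as Ro
    return P@Ro.from_euler('xyz',pose['eef_rot'],degrees=True).as_matrix().T+np.array(pose['tool_pos'])
E
python3 - <<'E'
from h import *
s=monitor.sense();print(s)
for c in ['scene','top']:
    p,d=grab_frame(c);save(c+'0.png',p);np.save(c+'0.npy',d);np.save(c+'0p.npy',p)
    for q in ['cover','tube_mid','stand','rack','sanitiser','wipes']:
        for r in find_in(c,q): print(c,q,np.round(r['centre'],0),round(r['score'],2))
    print(monitor.sense()['clock'])
E
```

```text
{'clock': 0.0, 'qpos': array([ 80.85707357,  28.75415128, -24.45119597,  88.89194849,
        12.64997964,  65.21940387, -12.04804665]), 'joint_vel': array([ 0.03583988,  0.12816186, -0.11633502,  0.03383525,  0.03717598,
       -0.01504194,  0.04042399]), 'effort': array([-1.13262445e-05, -5.69520092e+01, -5.81597999e+00, -2.80938309e+01,
        1.06811456e-02,  1.19172886e-02, -2.33595223e-07]), 'tool_pos': array([ 266.36141429, -592.19381425,  249.24877985]), 'eef_rot': array([-91.91324109,  89.88752864, 112.3121493 ]), 'wrist_force': array([0.27042744, 0.21686052, 0.13533467]), 'moment': array([-0.00108251,  0.02612745,  0.01032815]), 'opening': 1.003100193416997}
scene cover [602. -12.  58.] 0.59
scene tube_mid [ 404. -372.   69.] 0.9
scene tube_mid [ 449. -284.   84.] 0.79
scene tube_mid [ 677. -273.   97.] 0.25
scene stand [ 332. -227.   33.] 0.57
scene sanitiser [649. 254.  78.] 0.75
scene wipes [ 675. -273.   98.] 0.84
0.35
top cover [601.  -8.  59.] 0.56
top tube_mid [ 394. -361.   84.] 0.52
top tube_mid [ 440. -272.   95.] 0.49
top stand [ 323. -218.   40.] 0.95
top stand [ 434. -276.   41.] 0.85
top rack [472. 280. 102.] 0.94
top sanitiser [628. 259.  99.] 0.97
top wipes [ 650. -241.  124.] 0.61
0.7
```

View pics/scene0.png

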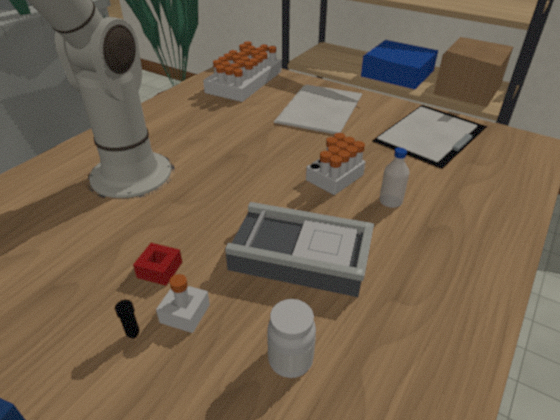

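View pics/top0.png

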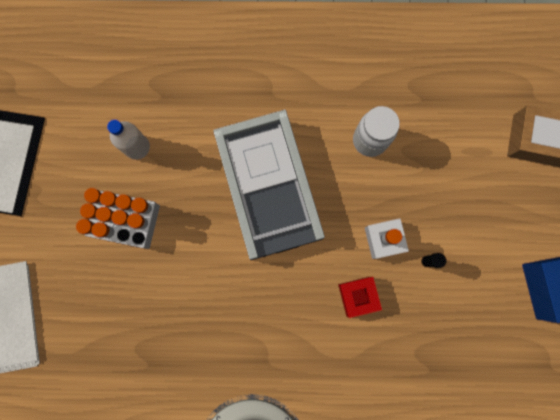

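The scene shows two tube-shaped things. The orange-capped one at scene (180,290) / top (393,237) stands in a white stand and fits the description. The black one at scene (127,318) / top (435,261) is excluded. The red stand at top (360,297) is the look-alike to leave alone. Next I'll confirm this in an enlarged crop and measure.

```bash
python3 - <<'E'
from h import *
p=np.load('top0p.npy');d=np.load('top0.npy');W=world('top',d)
a=cv2.resize(p[100:270,205:330],None,fx=3.2,fy=3.2,interpolation=cv2.INTER_CUBIC);b=cv2.resize(p[190:330,330:460],None,fx=3,fy=3,interpolation=cv2.INTER_CUBIC)
im=np.zeros((max(a.shape[0],b.shape[0]),a.shape[1]+b.shape[1],3),np.uint8);im[:a.shape[0],:a.shape[1]]=a;im[:b.shape[0],a.shape[1]:]=b
save('crop0.png',im)
x,y,z=W[...,0],W[...,1],W[...,2]
# table check
print('table z',np.median(z[330:380,100:200]))
R=p.astype(int)
box=(abs(x-560)<190)&(abs(y)<150)&(z>15)
pts=W[box][:,:2].astype(np.float32)
print('box rect',cv2.minAreaRect(pts))
# orange cap
hsv=cv2.cvtColor(p,cv2.COLOR_RGB2HSV)
cap=(hsv[...,0]<15)&(hsv[...,1]>150)&(y<-200)&(z>75)&(x>380)
print('cap',cap.sum(),W[cap].mean(0),np.percentile(z[cap],[5,50,95]),cv2.minEnclosingCircle(W[cap][:,:2].astype(np.float32)))
st=(abs(x-435)<60)&(abs(y+276)<60)&(abs(z-40)<6)
print('stand',st.sum(),cv2.minAreaRect(W[st][:,:2].astype(np.float32)),np.median(z[st]))
# profile along box axis
from math import *
for r in range(118,256,3):
    u=int(round(258+(r-125)*(283-258)/(243-125)))
    print((u,r),np.round(W[r,u]),p[r,u])
E
```

```text
table z -0.6355314501349576
box rect ((550.2166137695312, -27.154403686523438), (286.26116943359375, 160.19097900390625), 16.932031631469727)
cap 192 [ 440.26987695 -277.1939027    95.60288428] [91.20481215 95.83434999 98.65803566] ((440.34033203125, -278.28143310546875), 15.111587524414062)
stand 845 ((440.47430419921875, -278.92724609375), (69.88174438476562, 71.10660552978516), 13.203802108764648) 40.025324993123846
(257, 118) [690.  -2.  63.] [157 155 146]
(257, 121) [683.  -3.  65.] [161 162 155]
(258, 124) [677.  -5.  64.] [141 143 134]
(258, 127) [674.  -4.  52.] [53 54 53]
(259, 130) [669.  -6.  48.] [49 50 53]
(260, 133) [662.  -9.  48.] [152 150 149]
(260, 136) [653.  -9.  56.] [187 185 181]
(261, 139) [646. -11.  58.] [188 185 181]
(262, 142) [640. -14.  57.] [189 186 182]
(262, 145) [634. -14.  55.] [158 158 158]
(263, 148) [627. -16.  55.] [188 185 182]
(264, 151) [621. -18.  54.] [187 184 180]
(264, 154) [614. -18.  58.] [190 185 183]
(265, 157) [607. -21.  58.] [188 185 183]
(265, 160) [600. -21.  59.] [190 185 182]
(266, 163) [594. -23.  57.] [188 184 182]
(267, 166) 
[... 488 characters left out ...]
 [513. -41.  49.] [72 76 78]
(275, 205) [507. -43.  45.] [71 75 77]
(276, 208) [501. -45.  47.] [74 77 80]
(276, 211) [494. -45.  46.] [74 75 79]
(277, 214) [488. -47.  49.] [73 75 79]
(277, 217) [482. -47.  48.] [73 74 78]
(278, 220) [475. -50.  48.] [72 74 78]
(279, 223) [469. -52.  48.] [72 74 77]
(279, 226) [463. -52.  47.] [71 73 78]
(280, 229) [455. -54.  60.] [147 146 147]
(281, 232) [449. -56.  60.] [111 110 110]
(281, 235) [444. -56.  50.] [54 54 56]
(282, 238) [438. -58.  48.] [73 75 80]
(283, 241) [432. -60.  47.] [72 75 79]
(283, 244) [425. -61.  46.] [75 76 81]
(284, 247) [419. -63.  48.] [73 76 79]
(284, 250) [414. -63.  33.] [47 41 35]
(285, 253) [409. -66.   1.] [109  79  48]
```

View pics/crop0.png

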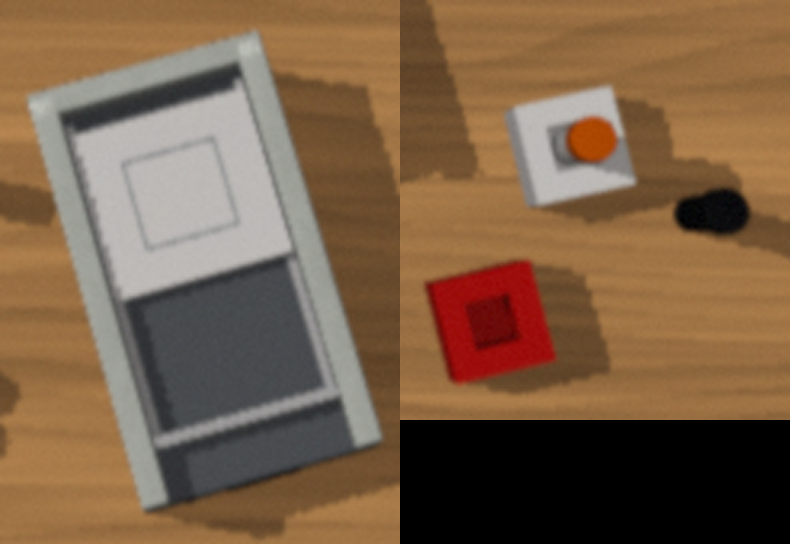

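The enlarged crop confirms it: the orange-capped tube stands in the white stand (crop 590,140), with the black tube and the red stand clearly separate. Next I'll measure the cover and box geometry and plan the approach.

```bash
python3 - <<'E'
from h import *
p=np.load('top0p.npy');d=np.load('top0.npy');W=world('top',d)
x,y,z=W[...,0],W[...,1],W[...,2]
rows,cols=np.indices(z.shape)
poly=np.array([[60/3.2,110/3.2],[243/3.2,75/3.2],[300/3.2,255/3.2],[125/3.2,305/3.2]])+[205,100]
m=np.zeros(z.shape,np.uint8);cv2.fillPoly(m,[poly.astype(np.int32)],1)
c=(m>0)&(p.min(-1)>172)&(z>50)
n,l,s,ce=cv2.connectedComponentsWithStats(c.astype(np.uint8))
print(s)
c=c
r=cv2.minAreaRect(W[c][:,:2].astype(np.float32));print('cover',r,cv2.boxPoints(r))
print('z',np.median(z[c]),z[c].std())
A=np.c_[x[c],y[c],np.ones(c.sum())];print(np.linalg.lstsq(A,z[c],rcond=None)[0])
rail=(abs(x-560)<190)&(abs(y)<150)&(abs(z-65)<5)&(m==0)
print('railz',np.median(z[rail]))
r=cv2.minAreaRect(W[(z>60)&(abs(x-560)<190)&(abs(y)<150)][:,:2].astype(np.float32));print('rails',r,cv2.boxPoints(r))
from scipy.spatial.transform import Rotation as Ro
print(Ro.from_euler('xyz',monitor.sense()['eef_rot'],degrees=True).as_matrix().round(3))
# scene cam cover plane
p,d=np.load('scene0p.npy'),np.load('scene0.npy');W=world('scene',d)
q=W[228:258,310:345].reshape(-1,3);print('scene cover z',np.median(q,0))
hsv=cv2.cvtColor(p,cv2.COLOR_RGB2HSV)
cap=(hsv[...,0]<15)&(hsv[...,1]>150)&(abs(W[...,1]+280)<40)&(W[...,2]>70)&(abs(W[...,0]-440)<40)
print('scene cap',cap.sum(),W[cap].mean(0),W[cap].min(0),W[cap].max(0))
E
```

```text
[[     0      0    560    420 232683]
 [   230    128     65     64   1816]
 [   245    145     33     31    701]]
cover ((514.2651977539062, -40.242713928222656), (293.6969299316406, 113.42387390136719), 17.04908561706543) [[ 357.24274   -29.077675]
 [ 390.4976   -137.51701 ]
 [ 671.28766   -51.407753]
 [ 638.03284    57.031586]]
z 57.810205216248164 54.129452348906455
[-5.86430784e-01 -8.87614372e-02  4.11344293e+02]
railz 64.34116880820238
rails ((551.2014770507812, -26.85456085205078), (284.2021484375, 160.19097900390625), 16.93203353881836) [[ 391.9336      8.383759]
 [ 438.58716  -144.86308 ]
 [ 710.46936   -62.09288 ]
 [ 663.8158     91.15396 ]]
[[ 0.     0.41  -0.912]
 [-0.    -0.912 -0.41 ]
 [-1.     0.    -0.   ]]
scene cover z [607.57363068 -13.20300596  58.9735223 ]
scene cap 248 [ 447.14854924 -282.35268472   93.81902003] [ 428.34427318 -294.10336854   79.75297472] [ 459.61121392 -266.19517377   99.2204611 ]
```

Request:
servo_tool(commands=[0,0,0,7.3,0,0,1,0,-0.033,-0.035,0,0,0,1,0,-0.033,-0.035,0,0,0,1,0,-0.033,-0.035,0,0,0,1,0,-0.033,-0.035,0,0,0,1,0,-0.033,-0.035,0,0,0,1,0,-0.033,-0.035,0,0,0,1,0,-0.033,-0.035,0,0,0,1,0,-0.033,-0.035,0,0,0,1,0,-0.033,-0.035,0,0,0,1,0,-0.033,-0.035,0,0,0,1])

```text
clock: 1.8
tool_pos: [513.2, -173.5, 249.8]
eef_rot: [87.2, 89.5, -77.3]
wrist_force: [1.1, 0.3, 0.2]
opening: 0.001
```

```bash
cat >> h.py <<'E'
def plan(target,s=None):
    from scipy.spatial.transform import Rotation as Ro
    s=s or monitor.sense();R=Ro.from_euler('xyz',s['eef_rot'],degrees=True).as_matrix()
    Rd=np.array([[0,0.291,-0.957],[0,-0.957,-0.291],[-1,0,0]])
    print('t',s['clock'],'pos',s['tool_pos'].round(1),'F',s['wrist_force'].round(2),'tool shift',(R.T@(np.array(target)-s['tool_pos'])).round(1),'turn',np.degrees(Ro.from_matrix(R.T@Rd).as_rotvec()).round(2),'op',round(s['opening'],3))
    return R
E
python3 - <<'E'
from h import *
print(plan([600,-12,110]).round(3))
E
```

```text
t 1.8 pos [ 513.2 -173.5  249.8] F [1.06 0.29 0.21] tool shift [ 138.5 -133.8 -126.9] turn [-1.42  0.03 -0.54] op 0.001
[[ 0.002  0.267 -0.964]
 [-0.009 -0.964 -0.267]
 [-1.     0.009  0.   ]]
```

Request:
servo_tool(commands=[0.034,-0.033,-0.032,-1.4,0,-0.5,1,0.034,-0.033,-0.032,0,0,0,1,0.034,-0.033,-0.032,0,0,0,1,0.034,-0.033,-0.032,0,0,0,1,0,0,0,0,0,0,1])

```text
clock: 2.3
tool_pos: [593.0, -21.4, 132.6]
eef_rot: [167.4, 89.4, 4.9]
wrist_force: [-1.2, 1.1, -0.9]
opening: -0.0
```

```bash
python3 - <<'E'
from h import *
plan([600,-12,85])
s=monitor.sense();p,d=grab_frame('wrist');save('w1.png',p)
E
```

```text
t 2.3 pos [593.  -21.4 132.6] F [-1.18  1.12 -0.95] tool shift [47.6 -7.  -9.1] turn [ 0.6  -0.59 -0.13] op -0.0
```

View pics/w1.png

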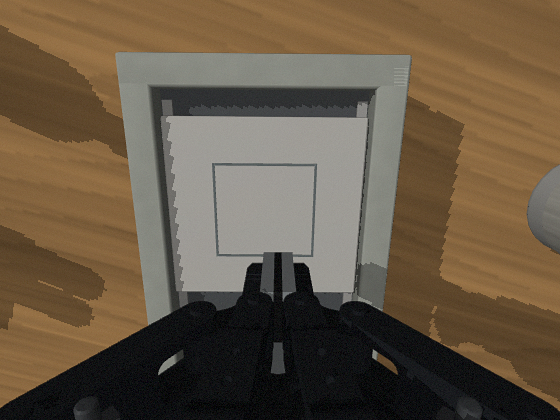

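The wrist view shows the cover (165–365, 117–292) with the shut fingertips (278,255) above it. I'll go down near it, then feel for contact.

Request:
servo_tool(commands=[0.025,-0.004,-0.006,0.6,-0.6,0,1,0.019,-0.002,-0.003,0,0,0,1,0,0,0,0,0,0,1,0,0,0,0,0,0,1])

```text
clock: 2.75
tool_pos: [601.6, -21.0, 90.8]
eef_rot: [98.7, 89.5, -64.8]
wrist_force: [-1.3, 0.5, -0.2]
opening: -0.003
```

```bash
python3 - <<'E'
from h import *
plan([600,-12,77]);print(monitor.sense()['wrist_force'])
E
```

```text
t 2.75 pos [601.6 -21.   90.8] F [-1.26  0.45 -0.17] tool shift [13.7 -9.2 -1. ] turn [-0.36 -0.08 -0.53] op -0.003
[-1.25649917  0.45219683 -0.17325031]
```

Request:
servo_tool(commands=[0.004,-0.009,0,0,0,-0.5,1,0.003,0,0,0,0,0,1,0.002,0,0,0,0,0,1])

```text
clock: 3.05
tool_pos: [600.0, -14.5, 84.0]
eef_rot: [154.0, 89.7, -9.7]
wrist_force: [0.2, -0.4, 0.4]
opening: 0.003
```

Request:
servo_tool(commands=[0.002,0,0,0,0,0,1])

```text
clock: 3.15
tool_pos: [600.2, -14.7, 82.4]
eef_rot: [153.6, 89.6, -10.1]
wrist_force: [-1.2, 0.5, -0.2]
opening: -0.002
```

Request:
servo_tool(commands=[0.0015,0,0,0,0,0,1])

```text
clock: 3.25
tool_pos: [600.4, -14.9, 81.0]
eef_rot: [152.3, 89.6, -11.3]
wrist_force: [-0.3, -0.3, 1.0]
opening: -0.003
```

Request:
servo_tool(commands=[0.0015,0,0,0,0,0,1])

```text
clock: 3.35
tool_pos: [600.5, -15.0, 79.6]
eef_rot: [152.2, 89.6, -11.4]
wrist_force: [0.3, -0.6, 0.7]
opening: -0.001
```

Request:
servo_tool(commands=[0.001,0,0,0,0,0,1])

```text
clock: 3.45
tool_pos: [600.5, -15.1, 78.5]
eef_rot: [151.8, 89.6, -11.9]
wrist_force: [0.5, 0.6, -0.5]
opening: 0.003
```

Request:
servo_tool(commands=[0.001,0,0,0,0,0,1])

```text
clock: 3.55
tool_pos: [600.5, -15.1, 77.4]
eef_rot: [151.8, 89.6, -11.9]
wrist_force: [0.4, 0.1, 2.6]
opening: 0.001
```

Request:
servo_tool(commands=[0.001,0,0,0,0,0,1])

```text
clock: 3.65
tool_pos: [600.6, -15.1, 77.2]
eef_rot: [146.2, 89.6, -17.4]
wrist_force: [-5.8, -0.2, 15.5]
opening: 0.003
```

Request:
servo_tool(commands=[0.001,0,0,0,0,0,1])

```text
clock: 3.75
tool_pos: [600.6, -15.0, 77.3]
eef_rot: [140.1, 89.6, -23.6]
wrist_force: [-4.1, -0.7, 11.0]
opening: 0.004
```

```bash
python3 - <<'E'
from h import *
print(plan([504,-44,77]).round(3))
E
```

```text
t 3.75 pos [600.6 -15.   77.3] F [-4.11 -0.75 10.98] tool shift [ -0.2   0.6 100.9] turn [-0.58 -0.31 -0.26] op 0.004
[[ 0.006  0.281 -0.96 ]
 [-0.003 -0.96  -0.281]
 [-1.     0.004 -0.005]]
```

Request:
servo_tool(commands=[0.0014,0,0.002,0,0,0,1])

```text
clock: 3.85
tool_pos: [600.4, -15.1, 77.3]
eef_rot: [149.8, 89.4, -13.9]
wrist_force: [2.6, 1.0, 6.4]
opening: -0.005
```

Request:
servo_tool(commands=[0.0014,0,0.004,0,0,0,1])

```text
clock: 3.95
tool_pos: [599.1, -15.5, 77.4]
eef_rot: [157.3, 89.1, -6.4]
wrist_force: [3.8, 1.2, 4.8]
opening: 0.004
```

Request:
servo_tool(commands=[0.002,0,0.004,0,0,0,1])

```text
clock: 4.05
tool_pos: [598.6, -15.6, 77.3]
eef_rot: [162.7, 88.7, -0.9]
wrist_force: [5.4, 1.7, 8.5]
opening: -0.001
```

Request:
servo_tool(commands=[0.0025,0,0.004,0,0,0,1])

```text
clock: 4.15
tool_pos: [598.5, -15.6, 77.3]
eef_rot: [165.1, 88.3, 1.6]
wrist_force: [2.4, 1.9, 13.8]
opening: 0.001
```

```bash
python3 - <<'E'
from h import *
print(plan([504,-44,77]).round(3))
E
```

```text
t 4.15 pos [598.5 -15.6  77.3] F [ 2.45  1.93 13.84] tool shift [-2.6  0.5 98.6] turn [-0.48 -1.68 -0.45] op 0.001
[[ 0.03   0.283 -0.959]
 [ 0.001 -0.959 -0.283]
 [-1.     0.008 -0.029]]
```

Request:
servo_tool(commands=[0.002,0,0.005,0,-1,0,1])

```text
clock: 4.25
tool_pos: [597.0, -16.1, 77.4]
eef_rot: [155.4, 88.8, -8.2]
wrist_force: [3.8, 1.8, 6.1]
opening: 0.003
```

Request:
servo_tool(commands=[0.002,0,0.006,0,-1,0,1])

```text
clock: 4.35
tool_pos: [594.6, -16.9, 77.3]
eef_rot: [131.3, 89.3, -32.2]
wrist_force: [3.8, 2.9, 6.6]
opening: -0.002
```

```bash
python3 - <<'E'
from h import *
print(plan([504,-44,77]).round(3))
E
```

```text
t 4.35 pos [594.6 -16.9  77.3] F [3.8  2.91 6.61] tool shift [-0.5  0.3 94.5] turn [-0.43 -0.49 -0.56] op -0.002
[[ 0.011  0.284 -0.959]
 [-0.007 -0.959 -0.284]
 [-1.     0.01  -0.009]]
```

Request:
servo_tool(commands=[0.003,0,0.004,0,-0.5,0,1])

```text
clock: 4.45
tool_pos: [594.4, -16.9, 77.1]
eef_rot: [122.7, 89.3, -40.8]
wrist_force: [1.0, 2.1, 19.1]
opening: -0.002
```

Request:
servo_tool(commands=[0.003,0,0.004,0,-0.5,0,1])

```text
clock: 4.55
tool_pos: [594.4, -16.9, 77.2]
eef_rot: [116.2, 89.2, -47.2]
wrist_force: [2.9, 1.4, 15.2]
opening: 0.0
```

Request:
servo_tool(commands=[0.003,0,0.004,0,-0.8,0,1])

```text
clock: 4.65
tool_pos: [594.5, -16.8, 77.2]
eef_rot: [91.3, 89.2, -72.1]
wrist_force: [3.1, 1.7, 11.9]
opening: -0.0
```

```bash
python3 - <<'E'
from h import *
print(plan([504,-44,77]).round(3))
E
```

```text
t 4.65 pos [594.5 -16.8  77.2] F [ 3.08  1.67 11.86] tool shift [ 0.2  0.2 94.5] turn [-0.34 -0.02 -0.79] op -0.0
[[ 0.004  0.285 -0.958]
 [-0.013 -0.958 -0.285]
 [-1.     0.014 -0.   ]]
```

Request:
servo_tool(commands=[0.003,0,0.008,0,-0.5,-0.4,1])

```text
clock: 4.75
tool_pos: [591.8, -17.5, 77.3]
eef_rot: [102.2, 89.5, -61.2]
wrist_force: [6.5, 2.4, 9.3]
opening: 0.002
```

Request:
servo_tool(commands=[0.0035,0,0.01,0,-0.5,-0.4,1])

```text
clock: 4.85
tool_pos: [588.3, -18.7, 77.2]
eef_rot: [153.3, 89.6, -10.0]
wrist_force: [7.4, 1.7, 12.6]
opening: -0.001
```

```bash
python3 - <<'E'
from h import *
print(plan([504,-44,77]).round(3))
E
```

```text
t 4.85 pos [588.3 -18.7  77.2] F [ 7.42  1.75 12.64] tool shift [-0.3 -0.  88.1] turn [-0.2  -0.33 -0.16] op -0.001
[[ 0.006  0.288 -0.958]
 [-0.001 -0.958 -0.288]
 [-1.     0.003 -0.006]]
```

Request:
servo_tool(commands=[0.004,0,0.01,0,-0.5,0,1])

```text
clock: 4.95
tool_pos: [585.5, -19.6, 77.2]
eef_rot: [159.3, 89.3, -3.9]
wrist_force: [7.2, 4.1, 15.7]
opening: 0.001
```

Request:
servo_tool(commands=[0.004,0,0.011,0,-0.5,0,1])

```text
clock: 5.05
tool_pos: [582.0, -20.6, 77.2]
eef_rot: [160.8, 89.0, -2.4]
wrist_force: [7.5, 3.5, 13.7]
opening: 0.0
```

```bash
python3 - <<'E'
from h import *
print(plan([504,-44,77]).round(3))
p,d=grab_frame('top')
save('t2.png',cv2.resize(p[100:270,205:330],None,fx=3.2,fy=3.2,interpolation=cv2.INTER_CUBIC))
plan([504,-44,77])
E
```

```text
t 5.05 pos [582.  -20.6  77.2] F [ 7.54  3.51 13.72] tool shift [-1.2 -0.2 81.4] turn [-0.09 -0.99 -0.35] op 0.0
[[ 0.018  0.289 -0.957]
 [-0.001 -0.957 -0.29 ]
 [-1.     0.006 -0.017]]
t 5.1 pos [581.1 -20.8  77.2] F [ 6.13  3.16 15.62] tool shift [-1.1 -0.2 80.5] turn [-0.08 -0.94 -0.36] op -0.003
```

View pics/t2.png

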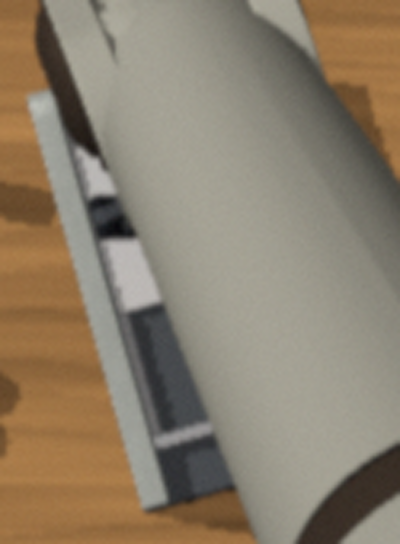

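The cover's front left corner has moved from crop (125,300) to (130,310), so it is sliding with the fingers. I'll continue.

Request:
servo_tool(commands=[0.004,0,0.012,0,-1,0,1,0.004,0,0.012,0,-0.8,0,1])

```text
clock: 5.3
tool_pos: [572.3, -23.5, 77.2]
eef_rot: [144.9, 89.0, -18.1]
wrist_force: [8.4, 3.6, 14.1]
opening: -0.0
```

Request:
servo_tool(commands=[0.0043,0,0.014,0,-0.8,0,1,0.0043,0,0.014,0,-0.8,0,1])

```text
clock: 5.5
tool_pos: [560.7, -27.0, 77.2]
eef_rot: [141.0, 88.7, -21.9]
wrist_force: [7.7, 3.0, 16.5]
opening: 0.001
```

```bash
python3 - <<'E'
from h import *
plan([504,-44,77])
E
```

```text
t 5.5 pos [560.7 -27.   77.2] F [ 7.7   3.02 16.52] tool shift [-0.9 -0.4 59.2] turn [ 0.23 -1.02 -0.82] op 0.001
```

Request:
servo_tool(commands=[0.0043,0,0.014,0,-1,-0.5,1,0.0043,0,0.014,0,-0.8,0,1])

```text
clock: 5.7
tool_pos: [549.2, -30.6, 77.2]
eef_rot: [149.5, 88.8, -13.1]
wrist_force: [7.4, 4.1, 18.2]
opening: -0.004
```

Request:
servo_tool(commands=[0.0043,0,0.014,0,-1,-0.4,1,0.0043,0,0.014,0,-1,0,1])

```text
clock: 5.9
tool_pos: [537.9, -34.1, 77.1]
eef_rot: [150.2, 89.0, -12.3]
wrist_force: [6.8, 5.5, 18.7]
opening: -0.001
```

Request:
servo_tool(commands=[0.0042,0,0.013,0,-1,-0.4,1,0.0042,0,0.013,0,-1,0,1])

```text
clock: 6.1
tool_pos: [528.3, -37.1, 77.2]
eef_rot: [149.5, 89.3, -12.8]
wrist_force: [5.9, 5.4, 18.2]
opening: 0.0
```

```bash
python3 - <<'E'
from h import *
plan([504,-44,77])
E
```

```text
t 6.1 pos [528.3 -37.1  77.2] F [ 5.94  5.45 18.23] tool shift [-0.1 -0.9 25.2] turn [ 0.81 -0.61 -0.35] op 0.0
```

Request:
servo_tool(commands=[0.0038,0,0.013,0.5,-0.8,-0.3,1,0.0038,0,0.013,0,-0.8,0,1])

```text
clock: 6.3
tool_pos: [518.1, -40.3, 77.1]
eef_rot: [156.1, 89.2, -6.5]
wrist_force: [7.7, 4.8, 16.8]
opening: 0.001
```

Request:
servo_tool(commands=[0.0038,0,0.012,0.3,-0.8,-0.2,1])

```text
clock: 6.4
tool_pos: [513.8, -41.6, 77.1]
eef_rot: [161.7, 89.2, -1.0]
wrist_force: [6.9, 4.8, 16.8]
opening: -0.003
```

Request:
servo_tool(commands=[0.0038,0,0.012,0,-0.8,-0.2,1])

```text
clock: 6.5
tool_pos: [509.8, -42.9, 77.1]
eef_rot: [166.7, 89.2, 4.0]
wrist_force: [6.8, 3.9, 17.0]
opening: 0.0
```

```bash
python3 - <<'E'
from h import *
plan([504,-44,77])
E
```

```text
t 6.5 pos [509.8 -42.9  77.1] F [ 6.79  3.89 16.97] tool shift [ 0.  -0.7  5.9] turn [ 0.42 -0.8  -0.19] op 0.0
```

Now smaller steps, watching for the stop (rising lateral force, no motion).

Request:
servo_tool(commands=[0.0036,0,0.011,0.3,-0.8,-0.2,1])

```text
clock: 6.6
tool_pos: [506.4, -43.9, 77.2]
eef_rot: [171.7, 89.2, 8.9]
wrist_force: [8.1, 5.3, 14.3]
opening: 0.004
```

Request:
servo_tool(commands=[0.0036,0,0.011,0,-0.8,-0.2,1])

```text
clock: 6.7
tool_pos: [503.1, -44.9, 77.1]
eef_rot: [176.5, 89.1, 13.8]
wrist_force: [7.2, 4.0, 15.5]
opening: -0.006
```

Request:
servo_tool(commands=[0.0034,0,0.011,0,-0.8,-0.2,1])

```text
clock: 6.8
tool_pos: [499.9, -46.2, 77.2]
eef_rot: [179.8, 89.1, 17.1]
wrist_force: [7.9, 3.2, 13.3]
opening: 0.001
```

Request:
servo_tool(commands=[0.0034,0,0.011,0,-0.8,-0.2,1])

```text
clock: 6.9
tool_pos: [496.8, -47.5, 77.1]
eef_rot: [-177.2, 89.1, 20.3]
wrist_force: [8.5, 3.7, 13.1]
opening: 0.001
```

```bash
python3 - <<'E'
from h import *
plan([496,-48,77])
p,d=grab_frame('top');q,e=grab_frame('scene')
a=cv2.resize(p[100:270,205:330],None,fx=3,fy=3,interpolation=cv2.INTER_CUBIC)
b=cv2.resize(q[190:300,215:385],None,fx=2.4,fy=2.4,interpolation=cv2.INTER_CUBIC)
im=np.zeros((510,375+408,3),np.uint8);im[:510,:375]=a;im[:264,375:]=b;save('t3.png',im)
plan([496,-48,77])
E
```

```text
t 6.9 pos [496.8 -47.5  77.1] F [ 8.51  3.67 13.13] tool shift [0.1 0.2 0.9] turn [ 0.55 -0.93  0.05] op 0.001
t 7.0 pos [496.3 -47.7  77.1] F [ 6.85  3.36 14.78] tool shift [0.1 0.2 0.4] turn [ 0.54 -0.88  0.05] op 0.006
```

View pics/t3.png

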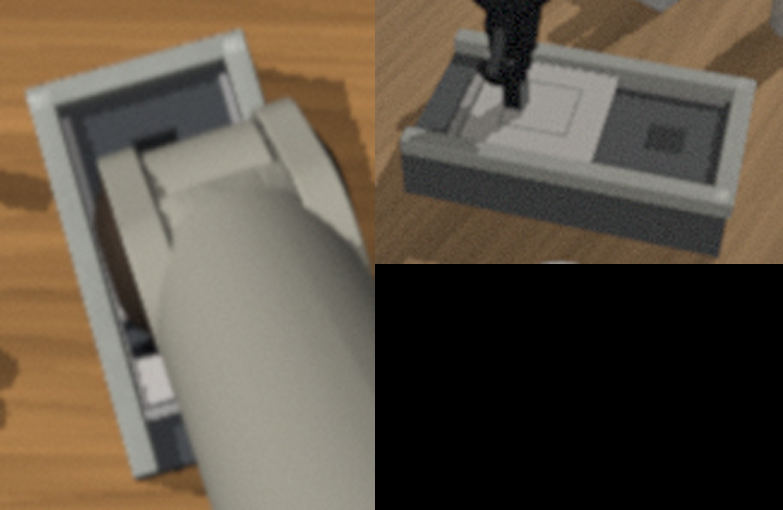

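The pocket is laid open (scene crop 665,137) and the cover's front edge is close to the stop bar (top crop 155,400). I'll carry on until it meets the stop.

Request:
servo_tool(commands=[0.0036,0,0.011,0.3,-0.8,0,1])

```text
clock: 7.1
tool_pos: [494.0, -48.8, 77.1]
eef_rot: [174.0, 89.0, 11.2]
wrist_force: [9.1, 4.6, 16.3]
opening: -0.003
```

Request:
servo_tool(commands=[0.0036,0,0.011,0.3,-0.8,0,1])

```text
clock: 7.2
tool_pos: [491.7, -49.9, 77.2]
eef_rot: [166.7, 88.9, 3.7]
wrist_force: [9.2, 5.0, 14.7]
opening: 0.001
```

Request:
servo_tool(commands=[0.0036,0,0.011,0,-0.8,0,1])

```text
clock: 7.3
tool_pos: [489.3, -50.9, 77.1]
eef_rot: [160.8, 88.7, -2.0]
wrist_force: [8.3, 4.3, 14.6]
opening: -0.003
```

Request:
servo_tool(commands=[0.0042,0,0.011,0,-0.8,0,1])

```text
clock: 7.4
tool_pos: [488.2, -51.5, 77.1]
eef_rot: [157.9, 88.4, -4.8]
wrist_force: [12.2, 6.6, 20.3]
opening: 0.005
```

Request:
servo_tool(commands=[0.0044,0,0.011,0,-0.8,0,1])

```text
clock: 7.5
tool_pos: [488.0, -51.5, 77.1]
eef_rot: [157.3, 88.0, -5.3]
wrist_force: [11.4, 8.0, 18.7]
opening: -0.005
```

```bash
python3 - <<'E'
from h import *
plan([496,-48,77])
p,d=grab_frame('top');q,e=grab_frame('scene')
a=cv2.resize(p[100:270,205:330],None,fx=3,fy=3,interpolation=cv2.INTER_CUBIC)
b=cv2.resize(q[190:300,215:385],None,fx=2.4,fy=2.4,interpolation=cv2.INTER_CUBIC)
im=np.zeros((510,375+408,3),np.uint8);im[:510,:375]=a;im[:264,375:]=b;save('t4.png',im)
E
```

```text
t 7.5 pos [488.  -51.5  77.1] F [11.35  7.96 18.72] tool shift [ 0.4 -0.9 -8.7] turn [ 0.53 -1.85 -0.76] op -0.005
```

View pics/t4.png

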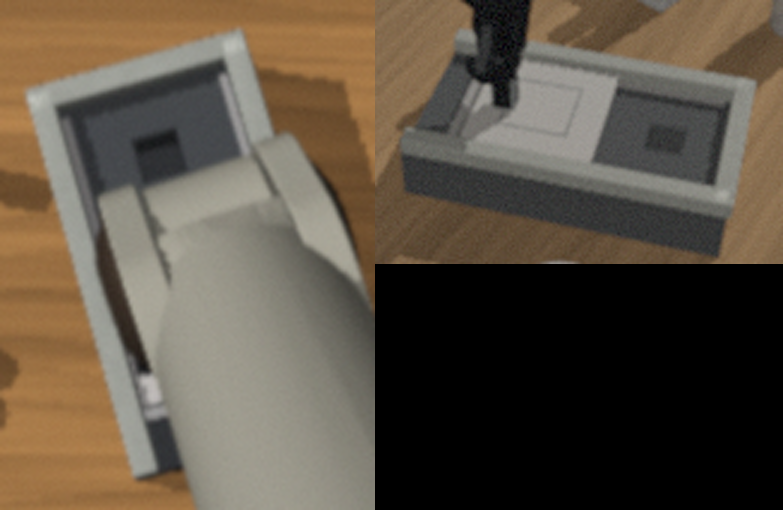

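Lateral force has risen to 13.9 N at 18.7 N normal with no motion, and the pictures show the cover unmoved since the last look, so it is at the stop. I'll lift off and go to the tube.

Request:
servo_tool(commands=[-0.01,0,0,0,0,0,1,-0.045,0,0,0.5,-1.5,-0.7,1,-0.045,0,0,0,0,0,0,-0.03,0.041,0.022,0,0,0,0,0,0.041,0.022,0,0,0,0,0,0.041,0.022,0,0,0,0,0,0.041,0.022,0,0,0,0,0,0.041,0.022,0,0,0,0,0,0,0,0,0,0,0,0,0,0,0,0,0,0])

```text
clock: 8.6
tool_pos: [434.7, -280.9, 209.3]
eef_rot: [-52.9, 89.8, 144.3]
wrist_force: [0.2, 0.6, -0.2]
opening: 1.004
```

```bash
python3 - <<'E'
from h import *
s=monitor.sense();plan([441,-279,85],s)
p,d=grab_frame('wrist');save('w2.png',p);np.save('w2d.npy',d)
W=world('wrist',d,s)
hsv=cv2.cvtColor(p,cv2.COLOR_RGB2HSV)
m=(hsv[...,0]<15)&(hsv[...,1]>150)&(W[...,2]>75)&(W[...,2]<110)&(abs(W[...,0]-441)<45)&(abs(W[...,1]+279)<45)
v=np.argwhere(m);print('px',v.mean(0)[::-1])
if m.any():
    t=W[m];top=t[t[:,2]>np.percentile(t[:,2],90)-4];print(len(t),len(top),t.mean(0),cv2.minEnclosingCircle(top[:,:2].astype(np.float32)),np.percentile(t[:,2],[50,95]))
p,d=grab_frame('top');save('t5.png',p);np.save('t5d.npy',d);np.save('t5p.npy',p);Wt=world('top',d)
st=(abs(W[...,0]-441)<50)&(abs(W[...,1]+279)<50)&(abs(W[...,2]-40)<4)
if st.any(): print('stand',cv2.minAreaRect(W[st][:,:2].astype(np.float32)))
b=cv2.resize(p[100:270,205:330],None,fx=3.2,fy=3.2,interpolation=cv2.INTER_CUBIC);save('t5c.png',b)
E
```

```text
t 8.6 pos [ 434.7 -280.9  209.3] F [ 0.25  0.58 -0.15] tool shift [124.3   0.4  -6.9] turn [0.33 0.13 0.18] op 1.004
px [276.66641902 195.07800892]
1346 1221 [ 443.89238812 -276.1163935    94.68427124] ((442.39501953125, -276.57635498046875), 15.22506046295166) [95.53966758 96.57348073]
stand ((442.05712890625, -276.6726379394531), (70.34666442871094, 69.98477172851562), 13.228704452514648)
```

View pics/w2.png

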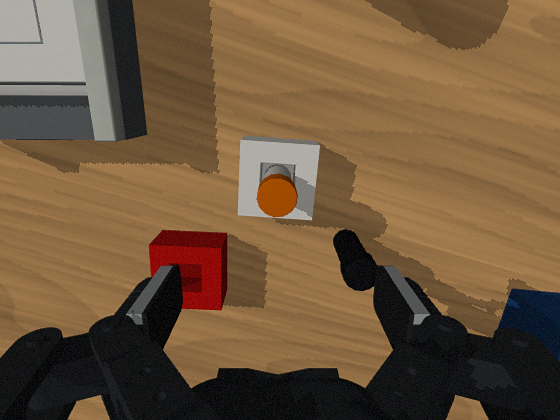

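View pics/t5.png

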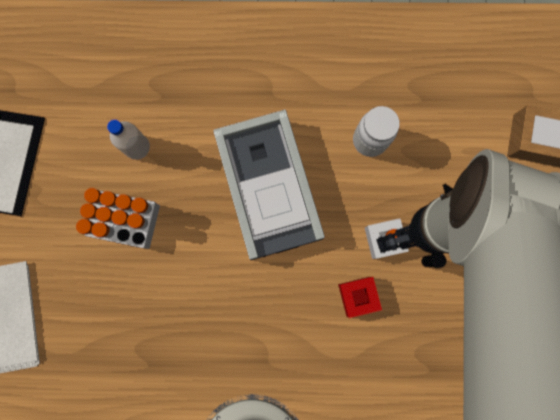

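The wrist view shows the orange-capped tube centred (277,195) in the white stand, with the fingers clear of the black tube (350,260) and the red stand (190,265). The top view shows the cover against its bar and the pocket open at (258,152). Now I'll descend.

Request:
servo_tool(commands=[0.03,-0.0016,-0.008,0.3,0,0,0,0.04,0,0,0,0,0,0,0,0,0,0,0,0,0])

```text
clock: 9.0
tool_pos: [444.0, -272.4, 139.0]
eef_rot: [-52.8, 89.9, 144.6]
wrist_force: [0.0, 1.2, 0.4]
opening: 0.999
```

```bash
python3 - <<'E'
from h import *
plan([442,-277,85])
E
```

```text
t 9.0 pos [ 444.  -272.4  139. ] F [0.03 1.23 0.41] tool shift [54.   3.8  3.2] turn [0.46 0.06 0.07] op 0.999
```

Request:
servo_tool(commands=[0.022,0.004,0.003,0.4,0,0,0,0.012,0,0,0,0,0,0,0,0,0,0,0,0,0])

```text
clock: 9.3
tool_pos: [445.0, -273.4, 107.1]
eef_rot: [-118.0, 89.9, 79.4]
wrist_force: [-0.7, -0.1, 0.2]
opening: 1.003
```

```bash
python3 - <<'E'
from h import *
plan([442,-277,85])
E
```

```text
t 9.3 pos [ 445.  -273.4  107.1] F [-0.69 -0.14  0.19] tool shift [22.1  2.5  4. ] turn [ 0.47 -0.04  0.08] op 1.003
```

Request:
servo_tool(commands=[0.014,0.003,0.004,0.4,0,0,0,0.007,0.001,0.002,0,0,0,0,0,0,0,0,0,0,0])

```text
clock: 9.6
tool_pos: [442.4, -279.4, 87.7]
eef_rot: [148.4, 89.8, -14.5]
wrist_force: [0.1, 0.7, -0.0]
opening: 1.001
```

```bash
python3 - <<'E'
from h import *
plan([442,-277,85])
E
```

```text
t 9.6 pos [ 442.4 -279.4   87.7] F [ 0.14  0.65 -0.02] tool shift [ 2.7 -2.5 -0.3] turn [ 0.15 -0.19 -0.12] op 1.001
```

Request:
servo_tool(commands=[0.002,-0.0025,0,0,0,0,0,0,0,0,0,0,0,0.6,0,0,0,0,0,0,1,0,0,0,0,0,0,1,0,0,0,0,0,0,1,0,0,0,0,0,0,1,0,0,0,0,0,0,1])

```text
clock: 10.3
tool_pos: [442.7, -277.6, 87.3]
eef_rot: [139.4, 89.6, -23.6]
wrist_force: [-0.0, 0.3, -1.2]
opening: 0.345
```

```bash
python3 - <<'E'
from h import *
print(plan([442,-277,85]).round(3))
E
```

```text
t 10.3 pos [ 442.7 -277.6   87.3] F [-0.03  0.3  -1.23] tool shift [ 2.3 -0.7  0.5] turn [ 0.12 -0.29 -0.25] op 0.345
[[ 0.006  0.293 -0.956]
 [-0.003 -0.956 -0.293]
 [-1.     0.004 -0.005]]
```

Gripped on the cap (about 30 mm). Lift.

Request:
servo_tool(commands=[-0.01,0,0,0,0,0,1,-0.02,0,0,0,0,0,1,-0.04,0,0,0,0,0,1,-0.04,0,0,0,0,0,1,0,0,0,0,0,0,1])

```text
clock: 10.8
tool_pos: [441.2, -276.1, 201.7]
eef_rot: [171.6, 89.8, 8.7]
wrist_force: [0.9, -0.6, 0.4]
opening: 0.343
```

```bash
python3 - <<'E'
from h import *
s=monitor.sense();plan([620,-10,190],s)
p,d=grab_frame('wrist');save('w3.png',p);W=world('wrist',d,s)
hsv=cv2.cvtColor(p,cv2.COLOR_RGB2HSV)
# pocket from earlier top image
p=np.load('t5p.npy');d=np.load('t5d.npy');W=world('top',d)
x,y,z=W[...,0],W[...,1],W[...,2]
for r in range(138,168,2): print(r,[ (int(p[r,c].max())) for c in range(240,276,2)])
print(W[152,258],W[152,245],W[145,270])
E
```

```text
t 10.8 pos [ 441.2 -276.1  201.7] F [ 0.88 -0.58  0.38] tool shift [  12.4 -201.7 -249.1] turn [ 0.2  -0.19 -0.03] op 0.343
138 [76, 73, 78, 80, 78, 78, 78, 80, 78, 81, 80, 78, 77, 80, 81, 80, 77, 79]
140 [79, 79, 75, 77, 80, 79, 80, 79, 75, 80, 81, 77, 79, 79, 79, 79, 77, 79]
142 [80, 78, 78, 79, 79, 79, 79, 80, 78, 74, 71, 67, 75, 80, 77, 81, 80, 81]
144 [78, 81, 78, 81, 76, 77, 73, 69, 61, 52, 41, 36, 68, 79, 79, 77, 79, 78]
146 [80, 77, 79, 81, 71, 56, 44, 38, 32, 33, 29, 30, 56, 79, 78, 78, 78, 81]
148 [80, 79, 81, 78, 75, 42, 29, 29, 31, 36, 38, 43, 50, 79, 80, 79, 78, 78]
150 [78, 81, 79, 76, 75, 48, 36, 44, 48, 52, 53, 53, 53, 73, 80, 80, 79, 78]
152 [77, 79, 79, 77, 80, 60, 52, 53, 53, 54, 52, 52, 51, 65, 79, 80, 80, 78]
154 [83, 77, 80, 79, 78, 70, 51, 52, 54, 55, 53, 53, 54, 59, 80, 78, 80, 79]
156 [79, 77, 80, 79, 77, 74, 53, 52, 54, 51, 55, 54, 51, 56, 77, 78, 77, 79]
158 [78, 79, 78, 79, 79, 77, 59, 52, 55, 56, 58, 64, 68, 74, 79, 78, 79, 78]
160 [74, 80, 80, 78, 76, 80, 67, 60, 67, 70, 78, 80, 81, 80, 77, 79, 79, 80]
162 [74, 79, 80, 81, 79, 80, 76, 78, 80, 77, 76, 79, 80, 79, 80, 77, 80, 78]
164 [68, 80, 78, 80, 79, 78, 79, 79, 80, 78, 80, 78, 79, 78, 78, 79, 80, 80]
166 [57, 78, 80, 80, 79, 81, 80, 78, 79, 79, 82, 79, 79, 78, 79, 79, 78, 77]
[631.23320332  -3.31193302   7.21859417] [619.69016336  22.46578828  49.59400802] [635.72483818 -30.49351316  49.1840759 ]
```

View pics/w3.png

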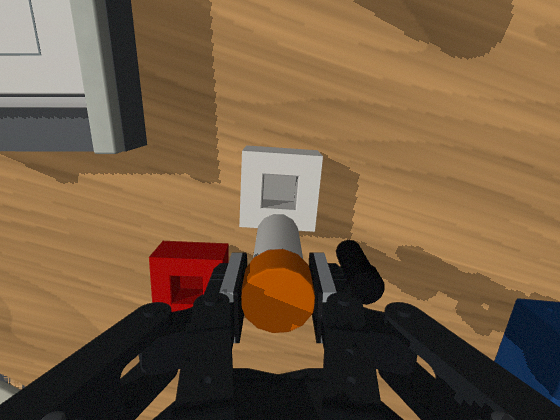

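View pics/t5c.png

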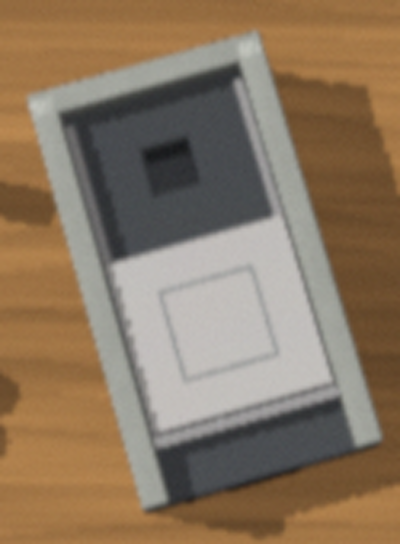

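```bash
python3 - <<'E'
from h import *
c=get_calibration('top');R=np.array(c['R']);t=np.array(c['t'])
def ray(u,v,z):
    dr=R.T@np.array([(u-c['cx'])/c['fx'],(v-c['cy'])/c['fy'],1]);o=-R.T@t
    return o+dr*(z-o[2])/dr[2]
pts=np.array([(142,150),(188,138),(200,183),(154,195)])/3.2+[205,100]
q=np.array([ray(*a,48) for a in pts]);print(q.round(1),q.mean(0),[np.linalg.norm(q[i]-q[i-1]).round(1) for i in range(4)])
# subpixel via threshold
p=np.load('t5p.npy')[...,:].max(-1)
m=np.zeros_like(p);m[138:168,244:274]=(p[138:168,244:274]<66)
n,l,s,ce=cv2.connectedComponentsWithStats(m);k=1+np.argmax(s[1:,4]);print(s[k],ce[k],ray(*ce[k],48))
r=cv2.minAreaRect(np.array([ray(a[1],a[0],48)[:2] for a in np.argwhere(l==k)],np.float32));print(r)
u=np.array([.957,.291]);P=ray(*ce[k],48)[:2]
print('lat off box centre', (P-[551.2,-26.9])@[-.291,.957],'along',(P-[551.2,-26.9])@u)
plan([P[0]-100*u[0],P[1]-100*u[1],200])
E
```

```text
[[631.4  13.5  48. ]
 [640.  -17.1  48. ]
 [609.3 -25.5  48. ]
 [600.8   4.9  48. ]] [620.40419306  -6.0587268   48.        ] [np.float64(31.8), np.float64(31.7), np.float64(31.8), np.float64(31.6)]
[249 143  18  19 242] [257.55785124 151.3677686 ] [621.79983279  -4.16065568  48.        ]
((621.693115234375, -4.502140045166016), (34.14409637451172, 33.74749755859375), 17.772024154663086)
lat off box centre 1.217001168517434 along 74.18118917682035
t 10.85 pos [ 439.8 -275.6  199.5] F [-0.72  0.13  0.38] tool shift [ 1.000e-01 -2.063e+02 -1.537e+02] turn [ 0.19 -0.06  0.1 ] op 0.343
```

Request:
servo_tool(commands=[0,-0.02,-0.014,0,0,0,1,0,-0.036,-0.027,0,0,0,1,0,-0.036,-0.027,0,0,0,1,0,-0.036,-0.027,0,0,0,1,0,-0.036,-0.027,0,0,0,1,0,-0.02,-0.016,0,0,0,1,0,0,0,0,0,0,1,0,0,0,0,0,0,1])

```text
clock: 11.65
tool_pos: [514.9, -53.6, 193.9]
eef_rot: [-36.9, 89.4, 159.9]
wrist_force: [-0.6, 0.2, -0.9]
opening: 0.34
```

```bash
python3 - <<'E'
from h import *
s=monitor.sense();plan([621,-5,190],s)
p,d=grab_frame('wrist');save('w4.png',p);np.save('w4p.npy',p);np.save('w4d.npy',d)
np.save('w4s.npy',np.r_[s['tool_pos'],s['eef_rot']])
E
```

```text
t 11.65 pos [514.9 -53.6 193.9] F [-0.61  0.2  -0.92] tool shift [   3.1  -16.  -115.7] turn [-0.16  0.46  0.34] op 0.34
```

View pics/w4.png

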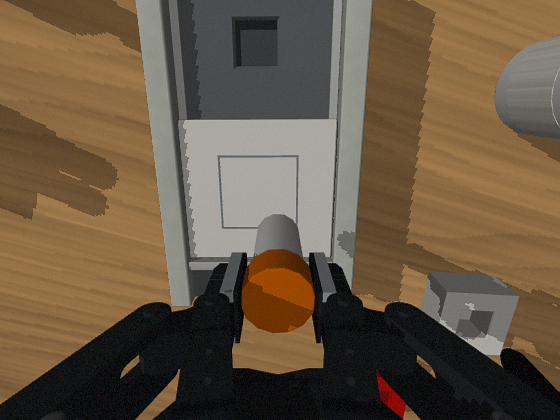

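The wrist view shows the cover against the bar (row 258), the tube upright in the jaws (278,270), and the pocket mouth with corners about (232,17) and (279,66).

```bash
cat >> h.py <<'E'
def wray(u,v,z,pos,rot):
    from scipy.spatial.transform import Rotation as Ro
    c=get_calibration('wrist');M=np.array(c['mount']);R=Ro.from_euler('xyz',rot,degrees=True).as_matrix()
    o=R@M[:3,3]+pos;dr=R@M[:3,:3]@np.array([(u-c['cx'])/c['fx'],(v-c['cy'])/c['fy'],1])
    return o+dr*(z-o[2])/dr[2]
E
python3 - <<'E'
from h import *
s=np.load('w4s.npy');p=np.load('w4p.npy');g=p.max(-1)
m=np.zeros_like(g);m[5:80,215:295]=g[5:80,215:295]<68
n,l,st,ce=cv2.connectedComponentsWithStats(m);k=1+np.argmax(st[1:,4]);print(st[k],ce[k])
x0,y0,w,h,_=st[k]
q=np.array([wray(a[1],a[0],48,s[:3],s[3:])[:2] for a in np.argwhere(l==k)],np.float32)
print(cv2.minAreaRect(q))
save('w4c.png',cv2.resize(p[0:130,180:350],None,fx=4,fy=4,interpolation=cv2.INTER_CUBIC))
for uv in [(232,17),(278,16),(279,66),(234,67)]: print(wray(*uv,48,s[:3],s[3:]).round(1))
# cap centre check
d=np.load('w4d.npy');W=world('wrist',d,dict(tool_pos=s[:3],eef_rot=s[3:]))
hsv=cv2.cvtColor(p,cv2.COLOR_RGB2HSV);c=(hsv[...,0]<15)&(hsv[...,1]>150)&(abs(W[...,0]-s[0])<40)&(abs(W[...,1]-s[1])<40)
t=W[c];print(len(t),np.percentile(t[:,2],[5,50,95]));tp=t[t[:,2]>np.percentile(t[:,2],95)-4]
print('cap top rel TCP',np.array(cv2.minEnclosingCircle(tp[:,:2].astype(np.float32))[0])-s[:2],cv2.minEnclosingCircle(tp[:,:2].astype(np.float32))[1])
E
```

```text
[ 231   16   49   53 2252] [254.43960924  40.42673179]
((622.3195190429688, -2.7327919006347656), (34.714637756347656, 34.653221130371094), 16.931726455688477)
[633.5  18.   48. ]
[643.6 -13.6  48. ]
[611.9 -23.9  48. ]
[601.5   8.3  48. ]
4994 [188.92297117 202.16677299 203.36292657]
cap top rel TCP [-1.85289251 -1.53424436] 42.367671966552734
```

View pics/w4c.png

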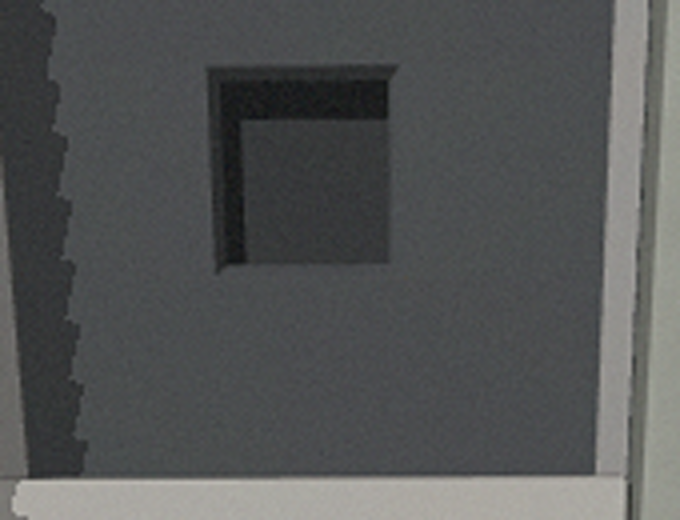

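```bash
python3 - <<'E'
from h import *
s=np.load('w4s.npy');p=np.load('w4p.npy');d=np.load('w4d.npy');W=world('wrist',d,dict(tool_pos=s[:3],eef_rot=s[3:]))
hsv=cv2.cvtColor(p,cv2.COLOR_RGB2HSV);c=((hsv[...,0]<15)&(hsv[...,1]>200)).astype(np.uint8)
n,l,st,ce=cv2.connectedComponentsWithStats(c);k=l[295,278];print(st[k])
t=W[(l==k)&(W[...,2]>198)];print(len(t),cv2.minAreaRect(t[:,:2].astype(np.float32)),t[:,:2].mean(0)-s[:2], np.median(t[:,2])-s[2])
plan([621.8,-4,185])
E
```

```text
[ 241  249   74   84 4854]
4034 ((543.7730102539062, -43.84779739379883), (92.1418228149414, 29.348234176635742), 16.963205337524414) [1.81126778 1.51512964] 8.437618070544318
t 11.7 pos [514.8 -53.7 194. ] F [ 0.35  0.55 -0.78] tool shift [   8.2  -16.8 -116.8] turn [-0.19  0.44  0.36] op 0.34
```

Request:
servo_tool(commands=[0,-0.005,-0.03,0,0.4,0.3,1,0.01,-0.006,-0.04,0,0,0,1,0.01,-0.005,-0.036,0,0,0,1,0,0,0,0,0,0,1,0,0,0,0,0,0,1])

```text
clock: 12.2
tool_pos: [610.7, -19.2, 168.9]
eef_rot: [15.9, 89.4, -148.2]
wrist_force: [-0.8, -0.1, -0.6]
opening: 0.343
```

```bash
python3 - <<'E'
from h import *
plan([621,-4.5,140])
E
```

```text
t 12.2 pos [610.7 -19.2 168.9] F [-0.81 -0.06 -0.59] tool shift [ 28.7 -11.4 -14.2] turn [-1.07  0.57 -0.16] op 0.343
```

Request:
servo_tool(commands=[0.01,-0.01,-0.012,-1,0.5,0,1,0.01,-0.002,-0.003,0,0,0,1,0,0,0,0,0,0,1,0,0,0,0,0,0,1])

```text
clock: 12.6
tool_pos: [619.6, -7.0, 146.7]
eef_rot: [50.4, 89.7, -112.9]
wrist_force: [-0.1, -1.2, -0.3]
opening: 0.346
```

```bash
python3 - <<'E'
from h import *
plan([621,-4.5,140])
E
```

```text
t 12.6 pos [619.6  -7.  146.7] F [-0.13 -1.18 -0.29] tool shift [ 6.6 -2.1 -2.1] turn [-0.26  0.21 -0.26] op 0.346
```

Request:
servo_tool(commands=[0.006,-0.003,-0.003,-0.2,0.2,-0.2,1,0,0,0,0,0,0,1])

```text
clock: 12.8
tool_pos: [621.3, -3.8, 140.6]
eef_rot: [87.6, 89.9, -75.6]
wrist_force: [0.3, 0.0, -0.5]
opening: 0.347
```

```bash
python3 - <<'E'
from h import *
plan([621,-4.5,140])
q,e=grab_frame('scene');save('s6.png',cv2.resize(q[190:300,215:385],None,fx=4.4,fy=4.4,interpolation=cv2.INTER_CUBIC))
plan([621,-4.5,140])
E
```

```text
t 12.8 pos [621.3  -3.8 140.6] F [ 0.26  0.01 -0.5 ] tool shift [0.6 0.6 0.5] turn [-0.08  0.   -0.08] op 0.347
t 12.85 pos [621.6  -4.1 141. ] F [ 0.41 -1.07  0.2 ] tool shift [1.  0.2 0.7] turn [-0.09 -0.02 -0.11] op 0.344
```

View pics/s6.png

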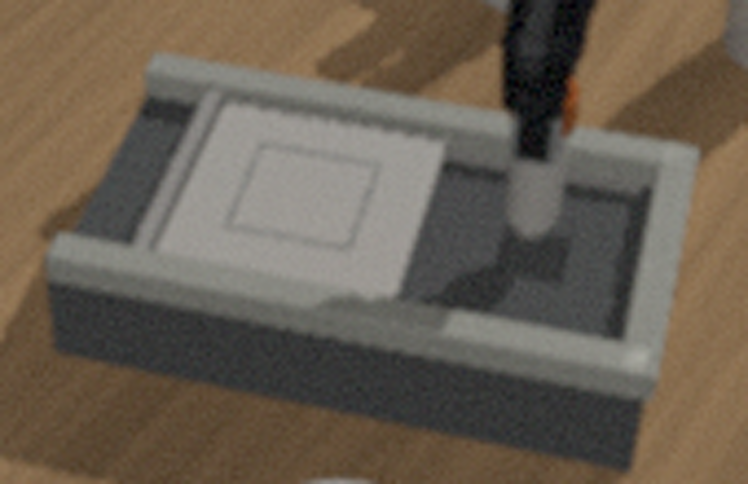

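The foot (530,232) hangs just above the pocket mouth (538,258), which is consistent. I'll lower in steps, watching the force.

Request:
servo_tool(commands=[0.01,0,0.0005,0,0,0,1,0.008,0,0,0,0,0,1,0,0,0,0,0,0,1])

```text
clock: 13.15
tool_pos: [621.3, -4.7, 122.1]
eef_rot: [113.3, 89.8, -49.9]
wrist_force: [-0.1, 0.3, -0.7]
opening: 0.347
```

Request:
servo_tool(commands=[0.006,0,0,0,0,0,1,0.004,0,0,0,0,0,1])

```text
clock: 13.35
tool_pos: [621.6, -4.8, 111.5]
eef_rot: [117.6, 89.8, -45.6]
wrist_force: [-0.6, 0.2, -0.2]
opening: 0.341
```

```bash
python3 - <<'E'
from h import *
plan([621,-4.5,89])
E
```

```text
t 13.35 pos [621.6  -4.8 111.5] F [-0.64  0.22 -0.22] tool shift [22.5 -0.5  0.5] turn [-0.13 -0.09 -0.16] op 0.341
```

Foot about 14 mm inside with no contact force. Continuing.

Request:
servo_tool(commands=[0.006,0,0.0005,0,0,0,1,0.004,0,0,0,0,0,1])

```text
clock: 13.55
tool_pos: [621.1, -4.9, 100.5]
eef_rot: [116.2, 89.8, -47.0]
wrist_force: [0.3, -0.2, -1.3]
opening: 0.343
```

Request:
servo_tool(commands=[0.005,0,0,0,0,0,1,0.003,0,0,0,0,0,1])

```text
clock: 13.75
tool_pos: [621.0, -5.0, 91.5]
eef_rot: [113.2, 89.8, -50.0]
wrist_force: [-0.1, 0.6, 0.3]
opening: 0.346
```

Request:
servo_tool(commands=[0.002,0,0,0,0,0,1])

```text
clock: 13.85
tool_pos: [620.9, -4.9, 89.1]
eef_rot: [108.2, 89.8, -55.0]
wrist_force: [-0.7, -1.2, 8.7]
opening: 0.341
```

Request:
servo_tool(commands=[0.001,0,0,0,0,0,1])

```text
clock: 13.95
tool_pos: [621.7, -4.6, 89.1]
eef_rot: [128.3, 89.8, -34.9]
wrist_force: [-2.6, -0.9, 12.5]
opening: 0.34
```

Floor contact at TCP z 89.1, as predicted (89). I'll release and withdraw straight up.

Request:
servo_tool(commands=[-0.0005,0,0,0,0,0,1,0,0,0,0,0,0,0.5,0,0,0,0,0,0,0,0,0,0,0,0,0,0,0,0,0,0,0,0,0,0,0,0,0,0,0,0])

```text
clock: 14.55
tool_pos: [622.4, -4.6, 90.2]
eef_rot: [138.2, 89.7, -25.0]
wrist_force: [0.6, 0.3, 0.5]
opening: 1.0
```

Request:
servo_tool(commands=[-0.01,0,0,0,0,0,0,-0.02,0,0,0,0,0,0,-0.03,0,0,0,0,0,0,-0.04,0,0,0,0,0,0,-0.04,0,0,0,0,0,0,0,0.04,0.02,0,0,0,0,0,0.04,0.025,0,0,0,0,0,0.04,0.025,0,0,0,0,0,0.04,0.025,0,0,0,0,0,0.04,0.02,0,0,0,0,0,0,0,0,0,0,0,0,0,0,0,0,0,0])

```text
clock: 15.75
tool_pos: [570.1, -234.1, 245.1]
eef_rot: [146.0, 89.3, -16.8]
wrist_force: [-0.0, 1.6, -0.1]
opening: 1.0
```

```bash
python3 - <<'E'
from h import *
plan([621,-4.5,89])
p,d=grab_frame('top');save('t9.png',p);q,e=grab_frame('scene');save('s9.png',q)
W=world('scene',e);hsv=cv2.cvtColor(q,cv2.COLOR_RGB2HSV)
Wt=world('top',d);ht=cv2.cvtColor(p,cv2.COLOR_RGB2HSV)
for n,w,h in [('scene',W,hsv),('top',Wt,ht)]:
    c=(h[...,0]<15)&(h[...,1]>170)&(abs(w[...,0]-621)<40)&(abs(w[...,1]+5)<40)&(w[...,2]>65)
    print(n,c.sum(),w[c].mean(0),np.percentile(w[c][:,2],[5,50,95]))
E
```

```text
t 15.75 pos [ 570.1 -234.1  245.1] F [-0.    1.62 -0.13] tool shift [ 155.8 -205.4 -114.9] turn [ 0.29 -0.62 -0.41] op 1.0
scene 166 [625.51031887 -12.4374856   95.02546358] [ 84.90552942  97.54924298 100.15152071]
top 180 [619.43149595  -6.61687803  96.91336492] [93.94167963 97.04924423 99.1948789 ]
```

View pics/t9.png

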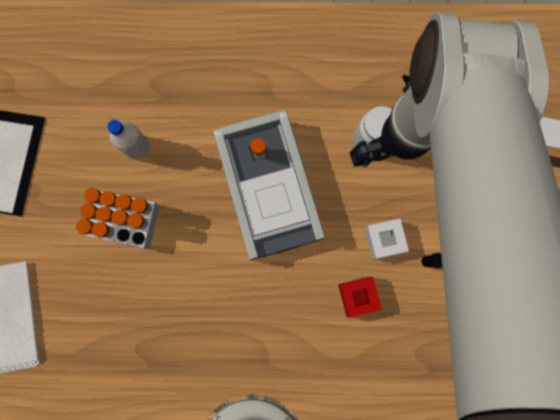

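View pics/s9.png

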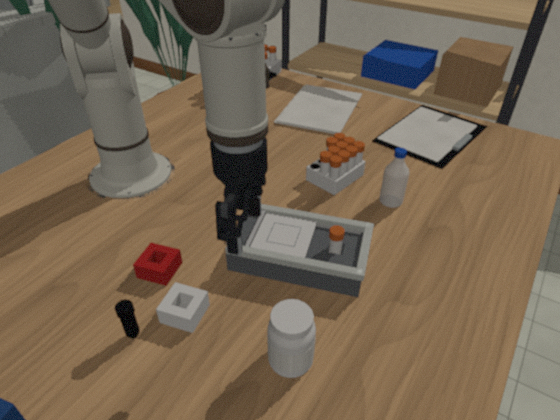

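The tube stands upright in the pocket (top 258,146; scene 337,240), and the rack, bottle and jar are where they were. Last check: the cover-to-pocket distance, which must be 54 mm from the cover's rear edge to the pocket centre at full opening.

```bash
python3 - <<'E'
from h import *
s=np.load('w4s.npy');p=np.load('w4p.npy').max(-1).astype(int)
col=p[100:140,225:300].mean(1);r=100+np.argmax(np.diff(col))+0.5
u=np.array([.957,.291])
for z in (57.5,58.5): print('rear edge',r,(np.array([622.5,-2.8])-wray(255,r,z,s[:3],s[3:])[:2])@u)
col=p[240:280,200:235].mean(1);print([int(v) for v in col])
t=cv2.imread('pics/t9.png');cv2.imwrite('pics/t9c.png',cv2.resize(t[170:260,225:330],None,fx=6,fy=6,interpolation=cv2.INTER_CUBIC))
E
```

```text
rear edge 119.5 54.658252578736935
rear edge 119.5 54.60630300532783
[169, 169, 168, 168, 168, 168, 168, 168, 168, 168, 168, 168, 163, 159, 159, 159, 161, 90, 89, 91, 91, 88, 136, 106, 95, 93, 89, 85, 80, 79, 50, 49, 50, 49, 54, 52, 50, 49, 49, 57]
```

View pics/t9c.png

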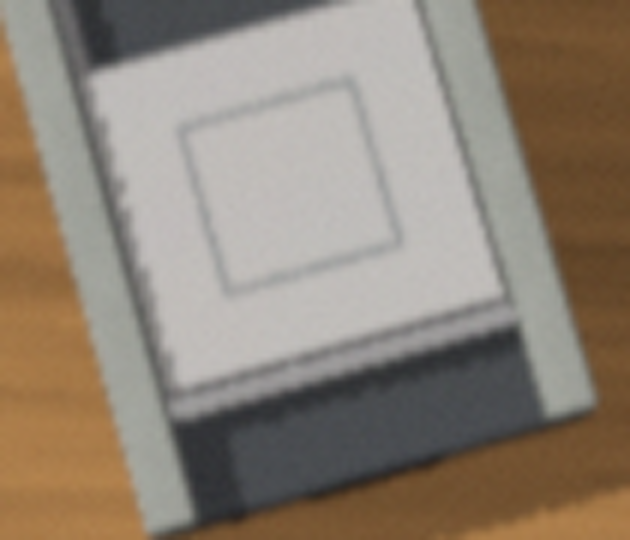

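The measured distance is 54.6 mm against 54, and the cover's front edge meets the bar in the crop (180,395 to 510,305). The cover is fully open, so I'm handing in.

```bash
python3 -c "
from h import *
s=monitor.sense();print(s['clock'],s['wrist_force'].round(1));job.finish_job()"
```

```text
15.85 [ 0.5 -0.6 -0.5]
the job is handed in; nothing more can be done
```

The cover is fully open at its stop, and the capped tube stands fully down in the pocket and has been let go. I handed the job in at 15.85 s; it gives no verdict.

- **Cover:** I felt for its top and dragged it with about 13–19 N of downward force; the highest reading was 20.3 N. At the end the pull rose to about 14 N with no motion. The cover's rear edge then measured 54.6 mm from the pocket centre, against 54 mm for full opening. Early in the drag the fingertips slipped a few times until I pressed harder.
- **Tube:** I took the orange-capped tube from the white stand. It met the pocket floor at TCP z 89.1 mm (89 predicted). After release it stood upright, with its cap top measured at 97–98 mm against 98 expected.
- **Left alone:** The rack, sanitiser bottle and wipes jar look unmoved in the last pictures, as do the red stand and the black tube.
- **Disagreement:** The wrist and top cameras differed by about 2 mm on positions. I took the offset as wrist calibration error, and the tube went in without side contact.

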